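# Line up the hinge of a stone-carver's hold-down bar

## Task

Lower the loose holed jamb block over the two locating pins of the fixed sill, its two knuckles at the open end away from the sill's upright stop, until it sits flush on the sill, and let go of it. Then pick up the wooden swing bar and bring its single knuckle between the block's two knuckles so that all three bores line up, ready for the loose hinge pin to be slid through. Finish still gripping the bar there, carried by the gripper alone and not resting on or pushing against anything, with the stone, hinge pin, chisel and clamp left where they lie.

Things in the scene. Friction and masses are not known exactly. Their poses are not given: they have to be found in the camera images.
- sill: Fixed dark-wood sill, 134 (x) by 60 (y) by 45 mm high, with two upright steel pins, 10 mm diameter, at x = -30 and +30 mm, y = 0, 32 mm tall above its top. A 20 mm thick stop rises 24 mm above the top at the -x end, inner face at x = -59 mm; the +x end, at +55 mm, is open. A 4 mm steel foot plate shows 20 mm beyond each long side near the stop. Origin: on the bench, midway between the pins; z up
- sill_top (a point): Point on the sill's top midway between its pins, 45 mm above the bench; axes as sill. The seated jamb block has its origin here and its x axis along the sill's x axis
- jamb_block: Loose hardwood block, 110 (x) by 54 (y) by 24 mm high, about 0.3 kg, lying flat on the bench, with two vertical 12.5 mm through-holes at x = -30 and +30 mm, y = 0, and two steel hinge knuckles on its +x end (see jamb_bore). Can be gripped across its 54 mm width at mid-length. Origin: centre of the underside of the wood; z up
- jamb_bore (a point): Point on the block's bore axis in the middle of the 30 mm gap between its two knuckles: at x = 69, y = 0, z = 12 mm of the block, 14 mm off its end face. Each knuckle is a tube along y, 22 mm outer diameter, 14 mm bore, 12 mm long, at y = 15 to 27 mm either side. Axes as jamb_block (bore along y)
- swing_bar: Loose wooden bar, 150 (x) by 40 (y) by 28 mm high, about 0.26 kg, lying flat on the bench, with one steel hinge knuckle on its -x end (see bar_bore). Can be gripped across its 40 mm width at mid-length. Origin: centre of the underside of the wood; z up. Bores lined up and bar level, its x axis is along the block's x axis and its underside is 43 mm above the bench, nothing below it
- bar_bore (a point): Middle of the bore of the bar's knuckle: at x = -89, y = 0, z = 14 mm of the bar, 14 mm off its end face. The knuckle is a tube along y, 22 mm outer diameter, 14 mm bore, 24 mm long. Axes as swing_bar (bore along y)
- stone_disc: Bystander: grey stone disc with a centre hole, 160 mm diameter, 45 mm high, 2 kg. Origin: centre of the underside
- hinge_pin: Bystander: loose steel hinge pin, 9 mm diameter, 85 mm shank, 18 mm head, lying on the bench. Origin: under its middle; x along it
- chisel: Bystander: toothed steel stone chisel about 170 mm long, lying. Origin: on the bench under its middle; x towards the teeth
- c_clamp: Bystander: steel locking C-clamp about 190 mm long and 90 mm wide, lying. Origin: on the bench under its middle
There are look-alikes about, which are no part of the job. Leave any red look-alike of the jamb_block alone. There is more than one size of the sill; the one meant has the size given above.

How it is judged:
By the outcome, as a careful person would: the job done as asked, in the order asked, and still so for the second after the job is handed in, while the arm keeps its last pose, push and grip.
It also fails if it takes over 64 s, if anything falls off the work surface, if the arm or the gripper's body presses on something with over 40 N, if the wrist force passes 120 N, or if a joint passes its speed limit or range.

## Robot

A 6-joint arm with a two-finger parallel gripper is mounted at the origin on the work surface. World frame = base frame: x ahead of the robot, y to its left, z up, the work surface at z = 0. Lengths are in mm, angles in rad, forces in N, time in s.
With the tool pointing down it reaches from about 350 to 875 mm from the base axis. Payload 15.5 kg.
Tool frame: the origin (TCP) lies at the very end of the fingers, on their centre line; the grasp point (between the pads) lies 19 mm behind it; z points along the fingers, y is the line along which they close (so a half turn about z gives the same grasp; the last joint's range is limited). The gripper opens to 85 mm and grips with 20 to 120 N. Pads are 22 mm wide; open, the fingers measure 114 mm over their backs; the gripper's body (76 mm by 85 mm) begins 54 mm behind the grasp point. The pads swing forward as they close: fully open they stand 13 mm farther back than shut.
Start: joints at [-1.343, 0.494, 1.345, -0, 1.302, -0.096], TCP at [198.266, -592.72, 204.977] pointing down, gripper open.
Joint ranges: [-2.91, 2.91], [-0.82, 2.16], [0.22, 2.67], [-1.22, 4.37], [0.12, 2.79], [-3.08, 3.08]. Speed limits (rad/s): [1.89, 1.89, 2.57, 3.01, 3.01, 3.01].

## Interface

Orientations are given as a unit quaternion [w, x, y, z].
In Python, from rig import * gives the robot as it stands.
- The arm moves only by the tool move_arm, never from a script. Its argument "motion" is a list of rows, each a list of 2 entries, a list of its own where there are three numbers: the shift along the world's x, y, z in mm, then the turn, a rotation vector about the world's x, y, z in degrees. A call has 1 to 20 rows; each row is the pose to reach, as a shift and turn from the pose commanded when the call began; what a row does not reach only later rows make up. A row lasts 1/10 s, in which the tool goes at most 50 mm and 8.59 degrees, less where a joint would pass 70% of its speed; a pose out of reach is approached as far as the arm can. A call with a gripper value outside its range is refused whole. "grip" is the opening, from -1 (shut) to 1 (fully open), set as the call begins (left out, the last holds). The fingers move at their own pace and stop on an object; the grip force is fixed at half the most. Time passes only in rows, so rows that repeat a pose let the fingers close. It gives the time, the measured TCP pose, the force, the opening and the grip force at its end, in the units of the state.
- sense(): the state, without advancing time (a new reading comes with each control period).
- read_camera(name): name is "scene" or "top" or "wrist"; returns the picture (480x640x3 uint8, blue, green, red); there is no depth.
- calibration(name): a dict with "K" (3x3 intrinsics, pixels), "world_to_cam" (4x4, takes a point from world to camera coordinates). Camera axes: x right, y down, z forward; pixel columns grow to the right and rows downward; lengths in mm; the calibration is good to about 2 mm. A picture is of the moment at which its call begins: read the wrist's pose just before it. calibration takes no time and is no camera call; for the wrist camera it gives the pose at the moment of the call.
- sign_off(): hands the job in; it is judged then, once.
Trained networks look in the newest picture that a camera, given by its name, has taken for a name from the list of things; names that differ only in an ending like _2 or _b are one class to them, and where a whole thing is asked for, a point or a joint stands for the part that bears it (a point fixed in the world has none). Each returns a list of dicts, best first, with "p" (0 to 1); they miss things now and then, are a little off and sometimes report something else, mostly with a low value. They report only what shows in the picture. A call takes as long as a camera call. They do not tell look-alikes from the thing itself.
- find_in(camera, label): "position" ([x, y, z] in mm, in world coordinates, good to about 4 mm: the middle of the surface that is visible of it).
- regions_of(camera, label): "mask" (480x640 bool, what is visible of it).
- spot_point(camera, label): "position" ([x, y, z] in mm, in world coordinates, good to about 4 mm: a listed point, or the origin of a listed thing).
The state is a dict: "t": time; "q": joint angles; "joint_vel": joint speeds; "tau": joint torques, N m; "tool_pos": TCP position; "orientation": TCP orientation; "ft_force": force on the tool from outside, world axes, zero at the start; "wrist_torque": the same for the moment, N m; "finger_gap": opening from 0.0 (shut) to 1.0 (fully open); "gripper_force": force on a finger pad.
Only numpy, scipy, OpenCV 4.12 (cv2) and the standard library are available. Lean on these libraries where they do the work, as an engineer would, in place of code of your own. Each camera call takes 0.05 s, during which the arm holds its last target. There are 200 camera calls.

## Working session

There is one attempt and no reset: what is moved stays moved. The work goes in short steps, Python scripts to look and compute and a tool call to move; the robot and the scene stay as the last step left them, time stands still between calls to the robot, and variables do not carry over. Pictures are saved under pics/ and viewed, at most 10 in all, crops included, and the job is handed in when it is done.

Besides the shell and the picture viewer there is one more tool, called after "Request:" as a command line: name --argument value ..., lists and objects as JSON in quotes. move_arm: Moves the arm, as the interface text tells. Its arguments: {"type":"object","properties":{"motion":{"type":"array"},"grip":{"type":"number"}},"required":["motion"]}

```bash
mkdir -p pics; ls; python3 - <<'E'
from rig import *
import cv2,numpy as np
a=read_camera("scene");b=read_camera("top")
cv2.imwrite("pics/s1.png",a);cv2.imwrite("pics/t1.png",b)
for n in ["sill","sill_top","jamb_block","jamb_bore","swing_bar","bar_bore","stone_disc","c_clamp"]:
  for c in ["top","scene"]:
    print(n,c,[(np.round(d["position"]).tolist(),round(d["p"],2)) for d in spot_point(c,n)])
c=calibration("top");print(c["K"],c["world_to_cam"]);print(sense())
E
```

```text
pics
sill top [([597.0, 365.0, 0.0], 0.93), ([565.0, 202.0, -2.0], 0.83)]
sill scene [([597.0, 364.0, 1.0], 0.92), ([569.0, 200.0, 2.0], 0.85), ([519.0, -320.0, -0.0], 0.73), ([419.0, -70.0, 10.0], 0.71)]
sill_top top [([592.0, 363.0, 29.0], 0.68), ([567.0, 202.0, 44.0], 0.56)]
sill_top scene [([594.0, 366.0, 26.0], 0.7), ([558.0, 201.0, 43.0], 0.6)]
jamb_block top [([303.0, -132.0, 2.0], 0.87), ([479.0, -38.0, -1.0], 0.55)]
jamb_block scene [([483.0, -36.0, 1.0], 0.73), ([299.0, -138.0, 2.0], 0.68)]
jamb_bore top [([417.0, -70.0, 10.0], 0.91), ([365.0, -108.0, 15.0], 0.61)]
jamb_bore scene [([367.0, -108.0, 11.0], 0.93), ([417.0, -70.0, 13.0], 0.81), ([517.0, -322.0, -1.0], 0.25)]
swing_bar top [([518.0, -323.0, -1.0], 0.91)]
swing_bar scene [([516.0, -319.0, -4.0], 0.88), ([569.0, 202.0, 2.0], 0.66)]
bar_bore top [([604.0, -304.0, 18.0], 0.73)]
bar_bore scene [([605.0, -304.0, 12.0], 0.9)]
stone_disc top [([400.0, 334.0, -4.0], 0.86)]
stone_disc scene [([404.0, 334.0, 1.0], 0.7)]
c_clamp top [([338.0, -365.0, -2.0], 0.84)]
c_clamp scene [([338.0, -364.0, -0.0], 0.63)]
[[551.3585289
[... 383 characters left out ...]
{'t': 0.9, 'q': array([-1.34350347e+00,  4.93604838e-01,  1.34552377e+00,  2.30643967e-05,
        1.30249969e+00, -9.54897481e-02]), 'joint_vel': array([ 0.00012259, -0.00189596,  0.00091947,  0.00172259,  0.00047428,
        0.00039115]), 'tau': array([ 4.22939527e-03, -8.82012320e+01, -3.84262097e+01,  1.04976114e-04,
        1.20271372e-03, -3.18386606e-05]), 'tool_pos': array([ 198.26823718, -592.70540862,  204.96589007]), 'orientation': array([-1.85167538e-05,  9.87005159e-01,  1.60688568e-01,  9.92170357e-06]), 'ft_force': array([-0.26465975,  0.48617688,  0.27498307]), 'wrist_torque': array([0.05012312, 0.01938786, 0.04442947]), 'gripper_force': 0.0, 'finger_gap': 1.0005228952570417}
```

View pics/t1.png

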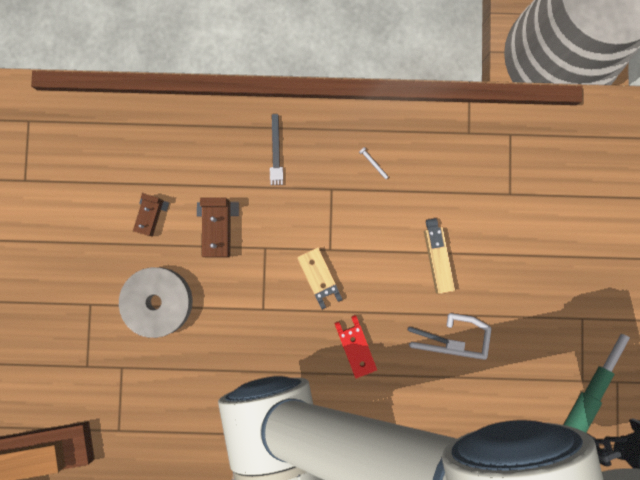

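View pics/s1.png

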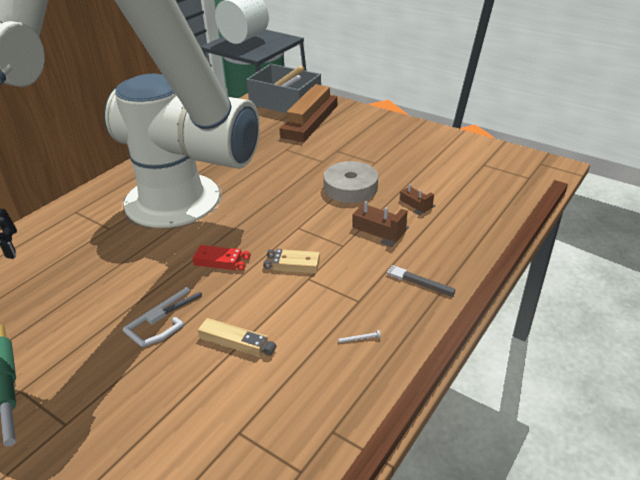

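Top view: the candidates are natural block (320,276), red look-alike block (356,346), big sill (215,228), small sill (148,214) and bar (440,256, knuckle at 433,225). I choose the natural block and the big sill, whose stop is at the far +x end (215,202). Next I check how the wrist camera is mounted and crop in on the choices.

```bash
cat > h.py <<'E'
from rig import *
import cv2,numpy as np
from scipy.spatial.transform import Rotation as R
def tool():
    s=sense();q=s["orientation"];T=np.eye(4);T[:3,:3]=R.from_quat([q[1],q[2],q[3],q[0]]).as_matrix();T[:3,3]=s["tool_pos"];return T
def proj(c,P):
    P=np.atleast_2d(np.array(P,float));X=(c["world_to_cam"]@np.c_[P,np.ones(len(P))].T)[:3];u=c["K"]@X;return (u[:2]/u[2]).T
def toplane(c,uv,z):
    W=np.linalg.inv(c["world_to_cam"]);uv=np.atleast_2d(np.array(uv,float))
    d=(W[:3,:3]@np.linalg.inv(c["K"])@np.c_[uv,np.ones(len(uv))].T).T;o=W[:3,3]
    return o+d*((z-o[2])/d[:,2])[:,None]
E
python3 - <<'E'
from h import *
c=calibration("wrist");T=tool()
print(np.round(np.linalg.inv(T)@np.linalg.inv(c["world_to_cam"]),3));print(c["K"])
a=cv2.imread("pics/t1.png")[180:390,120:480];cv2.imwrite("pics/t1c.png",cv2.resize(a,None,fx=2.2,fy=2.2,interpolation=cv2.INTER_CUBIC))
ct=calibration("top")
print(toplane(ct,[(203,199),(227,199),(203,256),(228,256)],45))
E
```

```text
[[  -0.      -0.95    -0.312   80.478]
 [   1.      -0.       0.       0.59 ]
 [  -0.      -0.312    0.95  -169.046]
 [   0.       0.       0.       1.   ]]
[[408.30921369   0.         321.99323239]
 [  0.         408.30921369 241.96451771]
 [  0.           0.           1.        ]]
[[643.80414741 230.21259983  45.        ]
 [645.35387051 175.07999421  45.        ]
 [512.88168183 224.91830928  45.        ]
 [514.48737584 167.86301166  45.        ]]
```

View pics/t1c.png

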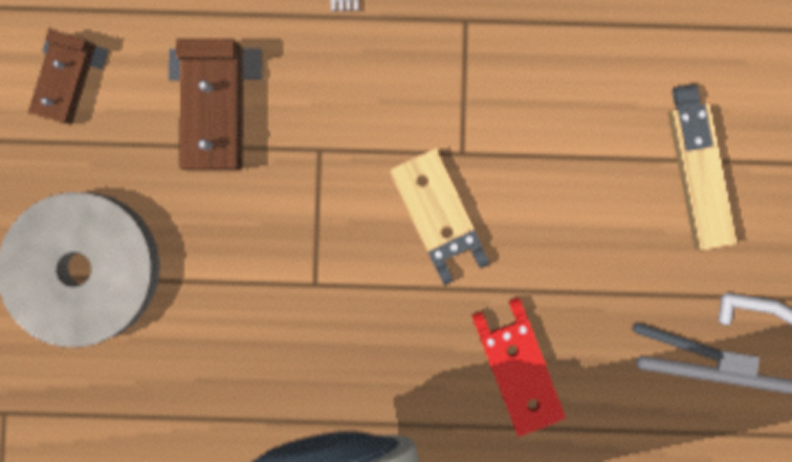

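The crop confirms the choice: natural block with its knuckles at crop (450,260), and the larger sill with its stop at crop (210,48). I'm moving to look at the sill.

Request:
move_arm --motion '[[[369,795,-5],[0,0,-16]],[[369,795,-5],[0,0,-16]],[[369,795,-5],[0,0,-16]],[[369,795,-5],[0,0,-16]],[[369,795,-5],[0,0,-16]],[[369,795,-5],[0,0,-16]],[[369,795,-5],[0,0,-16]],[[369,795,-5],[0,0,-16]],[[369,795,-5],[0,0,-16]],[[369,795,-5],[0,0,-16]],[[369,795,-5],[0,0,-16]],[[369,795,-5],[0,0,-16]],[[369,795,-5],[0,0,-16]],[[369,795,-5],[0,0,-16]],[[369,795,-5],[0,0,-16]],[[369,795,-5],[0,0,-16]],[[369,795,-5],[0,0,-16]],[[369,795,-5],[0,0,-16]],[[369,795,-5],[0,0,-16]],[[369,795,-5],[0,0,-16]]]' --grip 1

```text
t: 2.9
tool_pos: [567.0, 202.6, 199.7]
orientation: [0.0, 1.0, 0.022, -0.0]
ft_force: [-0.8, -0.9, -0.7]
finger_gap: 0.998
gripper_force: 0.0
```

Request:
move_arm --motion '[[[0,0,0],[0,0,0]],[[0,0,0],[0,0,0]],[[0,0,0],[0,0,0]]]'

```text
t: 3.2
tool_pos: [567.2, 201.5, 200.2]
orientation: [-0.0, 1.0, 0.021, 0.0]
ft_force: [1.2, 0.3, -0.2]
finger_gap: 0.999
gripper_force: 0.0
```

```bash
python3 - <<'E'
from h import *
c=calibration("wrist");T=tool();a=read_camera("wrist");cv2.imwrite("pics/w1.png",a)
np.savez("w1.npz",w=c["world_to_cam"],T=T);print(np.round(T,3),sense()["t"])
for n in ["sill","sill_top"]: print(n,[(np.round(d["position"],1).tolist(),round(d["p"],2)) for d in spot_point("wrist",n)])
E
```

```text
[[ 9.99000e-01  4.30000e-02  0.00000e+00  5.67167e+02]
 [ 4.30000e-02 -9.99000e-01  0.00000e+00  2.01515e+02]
 [ 0.00000e+00 -0.00000e+00 -1.00000e+00  2.00235e+02]
 [ 0.00000e+00  0.00000e+00  0.00000e+00  1.00000e+00]] 3.25
sill [([594.9, 365.3, -2.3], 0.79), ([566.9, 205.5, 2.2], 0.59)]
sill_top [([596.4, 365.9, 30.9], 0.86), ([569.4, 200.1, 49.2], 0.77)]
```

View pics/w1.png

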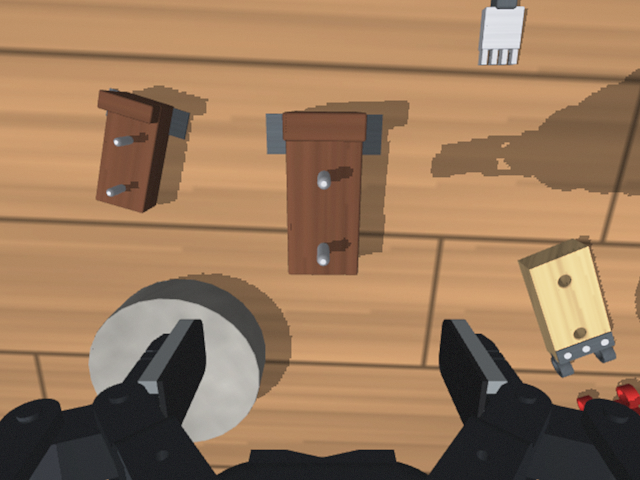

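Wrist view: the sill's pins have their tips at about (323,177) and (322,249) and the stop is at the top (325,125), with the open end facing the robot. The chosen block also shows at (567,305). I fit the pins by silhouette and go over the block.

```bash
cat >> h.py <<'E'
from scipy.optimize import minimize
S=4
def fill(c,parts,p):
    m=np.zeros((480*S,640*S),np.uint8);Q=R.from_euler("z",p[2]).as_matrix()
    for P in parts:
        u=proj(c,P@Q.T+[p[0],p[1],0]);h=cv2.convexHull(np.round((u+0.5)*S*16).astype(np.int32))
        cv2.fillConvexPoly(m,h,1,shift=4)
    return m
def fit(c,parts,mask,p0):
    M=cv2.resize(mask.astype(np.float32),None,fx=S,fy=S,interpolation=cv2.INTER_LINEAR)>.5
    f=lambda p:(fill(c,parts,p).astype(bool)^M).sum()/S**2
    best=None
    for d in (6,3,1.5):
        p0=np.array(p0,float);s=np.vstack([p0,p0+[d,0,0],p0+[0,d,0],p0+[0,0,d/50]])
        r=minimize(f,p0,method="Nelder-Mead",options=dict(initial_simplex=s,xatol=.02,fatol=.05));p0=r.x
    return r.x,r.fun,M.sum()/S**2
def box(x0,x1,y0,y1,z0,z1): return np.array([[x,y,z] for x in(x0,x1) for y in(y0,y1) for z in(z0,z1)],float)
def cyl(x,y,r,z0,z1):
    t=np.linspace(0,2*np.pi,32);return np.vstack([np.c_[x+r*np.cos(t),y+r*np.sin(t),0*t+z] for z in(z0,z1)])
E
python3 - <<'E'
from h import *
d=np.load("w1.npz");c=dict(K=calibration("wrist")["K"],world_to_cam=d["w"])
a=cv2.imread("pics/w1.png");hsv=cv2.cvtColor(a,cv2.COLOR_BGR2HSV).astype(int)
roi=np.zeros((480,640),bool);roi[160:272,295:352]=1
m=roi&(hsv[...,1]<70)
n,l,st,_=cv2.connectedComponentsWithStats(m.astype(np.uint8));print(st)
m=np.isin(l,[i for i in range(1,n) if st[i,4]>60])
parts=[cyl(-30,0,5,45,77),cyl(30,0,5,45,77)]
x,f,A=fit(c,parts,m,[567,202,np.pi]);print(x,np.degrees(x[2]),f,A)
# block wood
v=(hsv[...,0]>17)&(hsv[...,0]<32)&(hsv[...,1]>60)&(hsv[...,2]>130)
print(hsv[300,540],hsv[290,590],hsv[400,470],hsv[178,322])
E
```

```text
[[     0      0    640    480 306705]
 [   317    170     14     20    224]
 [   317    243     13     23    271]]
[566.89932493 200.13476521   3.17852303] 182.11595482503614 45.625 494.5
[ 22  91 236] [ 22  87 238] [72 53 24] [115  11 139]
```

Request:
move_arm --motion '[[[-86,-238,-10],[0,0,25]],[[-86,-238,-10],[0,0,25]],[[-86,-238,-10],[0,0,25]],[[-86,-238,-10],[0,0,25]],[[-86,-238,-10],[0,0,25]],[[-86,-238,-10],[0,0,25]],[[-86,-238,-10],[0,0,25]],[[-86,-238,-10],[0,0,25]],[[-86,-238,-10],[0,0,25]],[[-86,-238,-10],[0,0,25]]]'

```text
t: 4.35
tool_pos: [481.6, -34.8, 189.9]
orientation: [-0.0, 0.971, 0.238, 0.0]
ft_force: [0.2, -0.5, 1.1]
finger_gap: 1.002
gripper_force: 0.0
```

```bash
python3 - <<'E'
from h import *
c=calibration("wrist");T=tool();a=read_camera("wrist");cv2.imwrite("pics/w2.png",a)
np.savez("w2.npz",w=c["world_to_cam"],T=T);print(np.round(T,3),sense()["t"])
for n in ["jamb_block","jamb_bore"]: print(n,[(np.round(d["position"],1).tolist(),round(d["p"],2)) for d in spot_point("wrist",n)])
E
```

```text
[[ 8.86000e-01  4.63000e-01  0.00000e+00  4.81602e+02]
 [ 4.63000e-01 -8.86000e-01  0.00000e+00 -3.47900e+01]
 [ 0.00000e+00 -0.00000e+00 -1.00000e+00  1.89950e+02]
 [ 0.00000e+00  0.00000e+00  0.00000e+00  1.00000e+00]] 4.4
jamb_block [([479.7, -34.6, -1.5], 0.87), ([302.1, -134.6, 0.7], 0.68)]
jamb_bore [([366.0, -110.6, 17.4], 0.9), ([415.7, -70.3, 11.2], 0.69)]
```

View pics/w2.png

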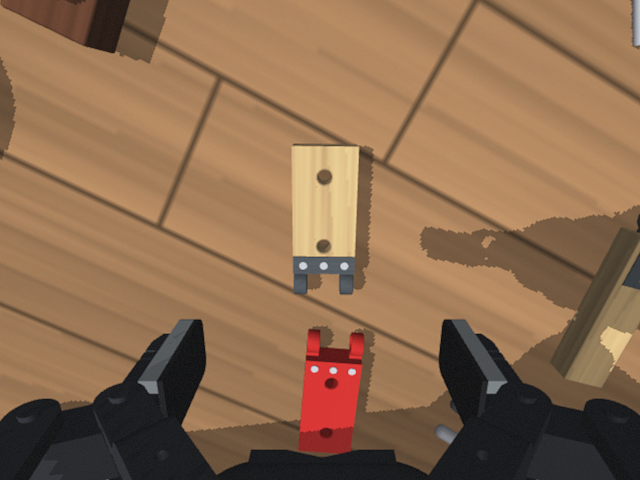

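The wrist view centres the natural block: holes at (324,177) and (323,246), knuckles at (301,285) and (346,285). The red look-alike is lower, at (330,385).

```bash
cat >> h.py <<'E'
def seg(a,roi):
    h=cv2.cvtColor(a,cv2.COLOR_BGR2HSV).astype(int);y0,y1,x0,x1=roi
    g=np.zeros(a.shape[:2],bool);g[y0:y1,x0:x1]=1
    return h,g
def hole_c(a,box_,thr):
    y0,y1,x0,x1=box_;v=a[y0:y1,x0:x1].astype(float).max(2);w=np.clip(thr-v,0,None);w*=v<thr
    Y,X=np.mgrid[y0:y1,x0:x1];return [(w>0)*X][0].sum()/(w>0).sum(),((w>0)*Y).sum()/(w>0).sum(),(w>0).sum()
E
python3 - <<'E'
from h import *
d=np.load("w2.npz");c=dict(K=calibration("wrist")["K"],world_to_cam=d["w"])
a=cv2.imread("pics/w2.png");h,g=seg(a,(135,305,280,375))
for p in [(160,310),(160,285),(200,365),(265,312),(285,300),(150,380),(200,290)]: print(p,h[p])
wood=g&(h[...,1]<112)&(h[...,2]>150)
steel=g&(h[...,1]<75)&(h[...,2]<150)
m=(wood|steel).astype(np.uint8)
n,l,st,_=cv2.connectedComponentsWithStats(m);i=1+st[1:,4].argmax();m=(l==i).astype(np.uint8)
cs,_=cv2.findContours(m,cv2.RETR_EXTERNAL,cv2.CHAIN_APPROX_NONE);cv2.drawContours(m,cs,-1,1,-1)
t=np.linspace(0,2*np.pi,32)
def kn(s): return np.vstack([np.c_[69+11*np.cos(t),0*t+y,12+11*np.sin(t)] for y in(s*15,s*27)])
parts=[box(-55,55,-27,27,0,24)]+[k for s in(1,-1) for k in (kn(s),box(50,69,min(s*15,s*27),max(s*15,s*27),8,16))]
x,f,A=fit(c,parts,m,[480,-36,np.radians(-152.5)]);print("sil",x,np.degrees(x[2]),f,A,st[i])
hs=[hole_c(a,b,150) for b in((167,188,313,335),(237,256,313,334))];print(hs)
P=toplane(c,[(q[0],q[1]) for q in hs],24);print("holes",P,P.mean(0),np.degrees(np.arctan2(*(P[1]-P[0])[1::-1])),np.linalg.norm(P[1]-P[0]))
o=a.copy();e=cv2.resize(fill(c,parts,x),(640,480),interpolation=cv2.INTER_AREA);cs,_=cv2.findContours(e,cv2.RETR_EXTERNAL,cv2.CHAIN_APPROX_NONE);cv2.drawContours(o,cs,-1,(255,0,255),1)
# sill pin overlay
d=np.load("w1.npz");c["world_to_cam"]=d["w"];b=cv2.imread("pics/w1.png")
pp=[cyl(-30,0,5,45,77),cyl(30,0,5,45,77)];sp=[box(-79,-59,-30,30,45,69),box(-79,55,-30,30,45,45.01)]
for q,col in((pp,(255,0,255)),(sp,(0,255,0))):
  for k in q:
    e=cv2.resize(fill(c,[k],[566.9,200.1,3.1785]),(640,480),interpolation=cv2.INTER_AREA);cs,_=cv2.findContours(e,cv2.RETR_EXTERNAL,cv2.CHAIN_APPROX_NONE);cv2.drawContours(b,cs,-1,col,1)
z=np.hstack([cv2.resize(o[135:305,260:390],None,fx=3,fy=3,interpolation=0),cv2.resize(b[105:275,260:390],None,fx=3,fy=3,interpolation=0)])
cv2.imwrite("pics/ov.png",z)
E
```

```text
(160, 310) [ 19  98 224]
(160, 285) [ 14 116 184]
(200, 365) [ 14 111 119]
(265, 312) [109  28  99]
(285, 300) [104  29  98]
(150, 380) [ 15 120 187]
(200, 290) [ 14 118 186]
sil [478.31901389 -39.12565702  -2.67216069] -153.10352976598176 271.625 8892.75 [ 291  145   68  149 8556]
[(np.float64(323.9889502762431), np.float64(176.84530386740332), np.int64(181)), (np.float64(323.2119205298013), np.float64(245.94039735099338), np.int64(151))]
holes [[506.25509299 -24.57582396  24.        ]
 [452.9038473  -51.75648794  24.        ]] [479.57947014 -38.16615595  24.        ] -153.00268867601983 59.87607127344336
```

View pics/ov.png

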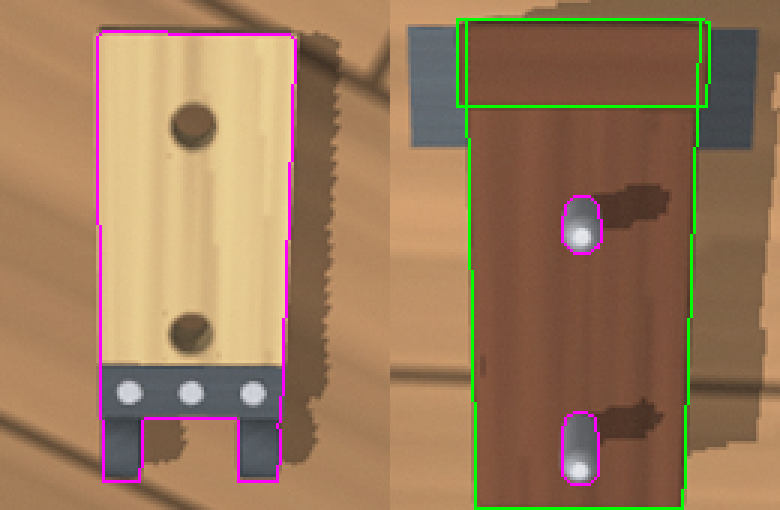

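The overlays fit: block ≈(479.4,-38.3), yaw -153.05°; sill ≈(566.9,200.1), yaw -177.9°. I descend and grip.

Request:
move_arm --motion '[[[-2.2,-3.5,-40],[0,0,-0.6]],[[-2.2,-3.5,-80],[0,0,-0.6]],[[-2.2,-3.5,-120],[0,0,-0.6]],[[-2.2,-3.5,-150],[0,0,-0.6]],[[-2.2,-3.5,-170],[0,0,-0.6]],[[-2.2,-3.5,-180],[0,0,-0.6]],[[-2.2,-3.5,-185],[0,0,-0.6]],[[-2.2,-3.5,-187.5],[0,0,-0.6]],[[-2.2,-3.5,-187.5],[0,0,-0.6]],[[-2.2,-3.5,-187.5],[0,0,-0.6]]]'

```text
t: 5.5
tool_pos: [479.6, -39.3, 3.2]
orientation: [0.0, 0.973, 0.233, 0.001]
ft_force: [0.2, 0.3, 0.2]
finger_gap: 1.004
gripper_force: 0.0
```

Request:
move_arm --motion '[[[0,0,0],[0,0,0]],[[0,0,0],[0,0,0]],[[0,0,0],[0,0,0]],[[0,0,0],[0,0,0]],[[0,0,0],[0,0,0]],[[0,0,0],[0,0,0]],[[0,0,0],[0,0,0]],[[0,0,0],[0,0,0]]]' --grip -1

```text
t: 6.3
tool_pos: [479.0, -39.2, 2.4]
orientation: [-0.0, 0.973, 0.233, -0.0]
ft_force: [-0.6, 0.1, 0.1]
finger_gap: 0.0
gripper_force: 0.0
```

```bash
python3 - <<'E'
from h import *
s=sense();print(s["finger_gap"],s["gripper_force"],s["tool_pos"])
a=read_camera("wrist");b=read_camera("scene")
z=np.hstack([cv2.resize(a,(400,300)),cv2.resize(b[200:320,200:360],(400,300))]);cv2.imwrite("pics/m1.png",z)
E
```

```text
0.00022891872958795358 0.0 [479.03403185 -39.21891373   2.44476497]
```

View pics/m1.png

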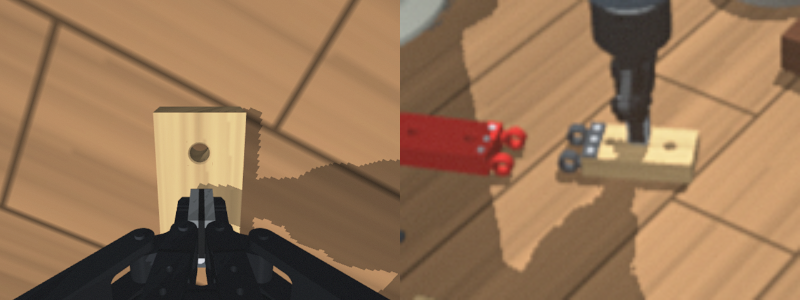

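The fingers shut just above the block. From the picture, the real fingertips sit about 30 mm behind the reported TCP, so I raise, open, and go lower in checked steps.

Request:
move_arm --motion '[[[0.3,0.9,12],[0,0,0]],[[0.3,0.9,12],[0,0,0]],[[0.3,0.9,12],[0,0,0]],[[0.3,0.9,12],[0,0,0]],[[0.3,0.9,12],[0,0,0]],[[0.3,0.9,12],[0,0,0]],[[0.3,0.9,12],[0,0,0]],[[0.3,0.9,12],[0,0,0]],[[0.3,0.9,0],[0,0,0]],[[0.3,0.9,-8],[0,0,0]],[[0.3,0.9,-14],[0,0,0]],[[0.3,0.9,-18],[0,0,0]],[[0.3,0.9,-20],[0,0,0]],[[0.3,0.9,-20],[0,0,0]]]' --grip 1

```text
t: 7.8
tool_pos: [479.3, -38.3, -17.7]
orientation: [-0.0, 0.973, 0.233, -0.0]
ft_force: [0.7, 0.2, 0.3]
finger_gap: 0.998
gripper_force: 0.0
```

```bash
python3 - <<'E'
from h import *
s=sense();print(s["finger_gap"],s["ft_force"],s["tool_pos"])
T=tool();a=read_camera("wrist");cv2.imwrite("pics/m2.png",a);np.save("m2T.npy",T)
E
```

```text
0.9981347914581795 [0.72545647 0.20884115 0.29146411] [479.26267015 -38.30554705 -17.68608159]
```

View pics/m2.png

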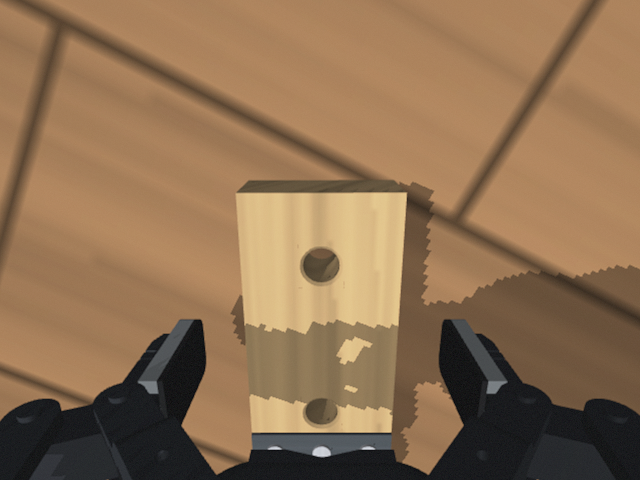

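The wrist view shows the block centred between the open fingers, with holes at (320,266) and (320,411). TCP z is -17.7 with no contact, so I go 11 mm lower and grip.

```bash
python3 - <<'E'
from h import *
c=calibration("wrist");a=cv2.imread("pics/m2.png")
P=toplane(c,[(320,266),(320.5,411)],24);print(P,P.mean(0),np.linalg.norm(P[0]-P[1]))
print(np.linalg.inv(tool())@np.r_[P.mean(0),1])
E
```

```text
[[506.12180468 -24.72597686  24.        ]
 [453.32944783 -51.59046766  24.        ]] [479.72562626 -38.15822226  24.        ] 59.234565997384685
[ 3.73921775e-01  2.09664211e-02 -4.14788544e+01  1.00000000e+00]
```

Request:
move_arm --motion '[[[0,0,-4],[0,0,0]],[[0,0,-8],[0,0,0]],[[0,0,-10],[0,0,0]],[[0,0,-11],[0,0,0]],[[0,0,-11],[0,0,0]],[[0,0,-11],[0,0,0]]]'

```text
t: 8.45
tool_pos: [479.4, -38.3, -28.5]
orientation: [-0.0, 0.973, 0.233, -0.0]
ft_force: [0.2, 0.6, 0.0]
finger_gap: 0.998
gripper_force: 0.0
```

Request:
move_arm --motion '[[[0,0,0],[0,0,0]],[[0,0,0],[0,0,0]],[[0,0,0],[0,0,0]],[[0,0,0],[0,0,0]],[[0,0,0],[0,0,0]],[[0,0,0],[0,0,0]],[[0,0,0],[0,0,0]],[[0,0,0],[0,0,0]]]' --grip -1

```text
t: 9.25
tool_pos: [479.4, -38.3, -28.2]
orientation: [0.0, 0.973, 0.233, 0.0]
ft_force: [-2.7, 0.5, 9.8]
finger_gap: 0.62
gripper_force: 62.4
```

Request:
move_arm --motion '[[[0,0,15],[0,0,0]],[[0,0,45],[0,0,0]],[[0,0,80],[0,0,0]],[[0,0,100],[0,0,0]],[[20,55,100],[0,0,-6]],[[35,95,100],[0,0,-12]],[[50,137,100],[0,0,-18]],[[65,180,100],[0,0,-22]],[[78,215,100],[0,0,-24.8]],[[87.2,238.4,100],[0,0,-24.8]],[[87.2,238.4,94],[0,0,-24.8]],[[87.2,238.4,88],[0,0,-24.8]],[[87.2,238.4,88],[0,0,-24.8]],[[87.2,238.4,88],[0,0,-24.8]],[[87.2,238.4,88],[0,0,-24.8]],[[87.2,238.4,88],[0,0,-24.8]]]'

```text
t: 10.85
tool_pos: [566.6, 199.6, 59.7]
orientation: [-0.0, 1.0, 0.018, 0.0]
ft_force: [-0.4, -0.6, -2.7]
finger_gap: 0.617
gripper_force: 65.4
```

```bash
python3 - <<'E'
from h import *
s=sense();print(s["finger_gap"],s["ft_force"],s["tool_pos"],s["orientation"])
T=tool();c=calibration("wrist");a=read_camera("wrist");cv2.imwrite("pics/m3raw.png",a);np.savez("m3.npz",w=c["world_to_cam"],T=T)
t=read_camera("scene");cv2.imwrite("pics/m3s.png",t)
z=np.hstack([cv2.resize(a[:,120:520],(500,600)),cv2.resize(t[150:270,330:390+0],(300,600),interpolation=cv2.INTER_CUBIC)]);cv2.imwrite("pics/m3.png",z)
E
```

```text
0.6169448200262196 [-0.36814215 -0.60817029 -2.71397608] [566.64137061 199.6177056   59.74050521] [-3.44883434e-05  9.99839458e-01  1.79177383e-02  1.10154539e-04]
```

View pics/m3.png

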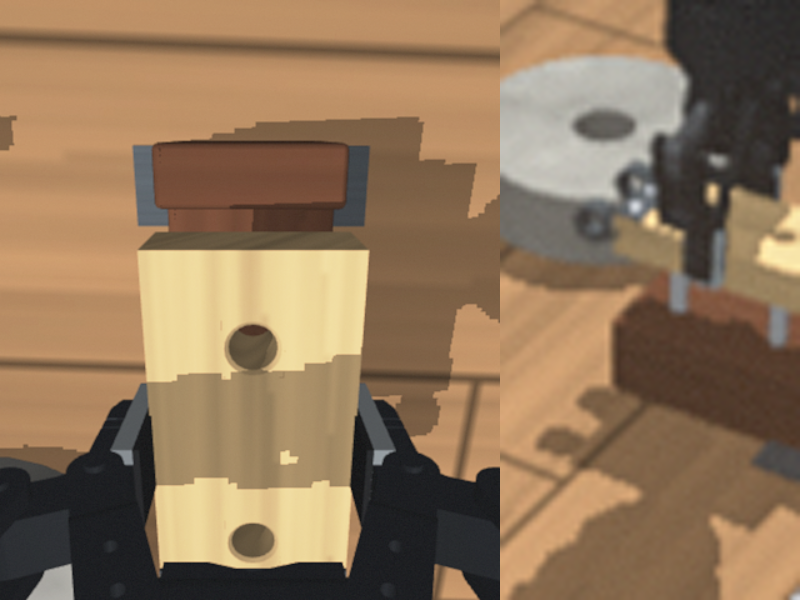

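The block hangs level over the pins, holes at raw (322,278) and (322,432). The stop is ahead, centred at raw u≈320. Now the offsets in numbers.

```bash
python3 - <<'E'
from h import *
d=np.load("m3.npz");c=dict(K=calibration("wrist")["K"],world_to_cam=d["w"]);T=d["T"]
a=cv2.imread("pics/m3raw.png")
g=cv2.medianBlur(cv2.cvtColor(a,cv2.COLOR_BGR2GRAY),3)
uv=[]
for (u,v) in((321.6,277.6),(321.8,432)):
    # rim by radial gradient, ellipse fit
    pts=[]
    for t in np.linspace(0,2*np.pi,60,endpoint=False):
        r=np.arange(12,27,.5);xs=(u+r*np.cos(t)).astype(np.float32);ys=(v+.88*r*np.sin(t)).astype(np.float32)
        p=cv2.remap(g.astype(np.float32),xs[None],ys[None],cv2.INTER_LINEAR)[0];k=np.argmax(p[4:]-p[:-4])+2;pts.append((xs[k],ys[k]))
    e=cv2.fitEllipse(np.array(pts,np.float32));uv.append(e[0]);print(e)
P=toplane(c,uv,T[2,3]+28.2+24);L=(np.linalg.inv(T)@np.c_[P,[1,1]].T).T
print(P,L,np.linalg.norm(P[0]-P[1]))
# sill stop side edges at z=69, inner top edge
row=cv2.cvtColor(a,cv2.COLOR_BGR2HSV).astype(int)
for v in(125,140,155):print(v,[u for u in range(225,420) if (row[v,u,1]>125)and row[v,u,2]<150][:1],[u for u in range(225,420) if (row[v,u,1]>125) and row[v,u,2]<150][-1:])
S=toplane(c,[(242.5,140),(398.5,140)],69);print(S.mean(0),np.linalg.norm(S[0]-S[1]))
s=np.array([566.9,200.13]);y=np.radians(-177.88);print(s-69*np.array([np.cos(y),np.sin(y)]))
print(np.degrees(2*np.arctan2(.0179177,.99984)), sense()["tool_pos"])
E
```

```text
((321.7164611816406, 277.23980712890625), (36.052486419677734, 39.97496032714844), 87.37643432617188)
((321.9368591308594, 431.6395263671875), (27.553199768066406, 34.57960891723633), 90.88070678710938)
[[597.38945041 200.3085514  111.94050521]
 [537.9890812  198.13244498 111.94050521]] [[ 30.76465162   0.40789927 -52.19321325   1.        ]
 [-28.675545     0.45430916 -52.20638284   1.        ]] 59.440216195358964
125 [243] [396]
140 [243] [396]
155 [244] [396]
[635.62123606 202.14301412  69.        ] 59.3903793027187
[635.85277239 202.68248511]
2.053325956996127 [566.68409282 199.83057067  59.71753896]
```

The alignment is within about 0.4 mm, so I descend onto the pins in checked steps.

Request:
move_arm --motion '[[[0,0.1,-5],[0,0,0]],[[0,0.1,-8],[0,0,0]],[[0,0.1,-10],[0,0,0]],[[0,0.1,-12],[0,0,0]],[[0,0.1,-14],[0,0,0]],[[0,0.1,-16],[0,0,0]],[[0,0.1,-18],[0,0,0]],[[0,0.1,-18],[0,0,0]],[[0,0.1,-18],[0,0,0]]]'

```text
t: 11.85
tool_pos: [566.6, 200.2, 41.5]
orientation: [-0.0, 1.0, 0.018, -0.0]
ft_force: [-0.2, -0.1, -3.6]
finger_gap: 0.618
gripper_force: 65.5
```

Request:
move_arm --motion '[[[0,0,-4],[0,0,0]],[[0,0,-8],[0,0,0]],[[0,0,-12],[0,0,0]],[[0,0,-16],[0,0,0]],[[0,0,-19],[0,0,0]],[[0,0,-21],[0,0,0]],[[0,0,-22],[0,0,0]],[[0,0,-22.5],[0,0,0]],[[0,0,-23],[0,0,0]],[[0,0,-23],[0,0,0]]]'

```text
t: 12.85
tool_pos: [566.6, 200.2, 18.5]
orientation: [-0.0, 1.0, 0.018, 0.0]
ft_force: [-0.2, 0.5, -3.6]
finger_gap: 0.623
gripper_force: 65.5
```

Request:
move_arm --motion '[[[0,0,-0.5],[0,0,0]],[[0,0,-1],[0,0,0]],[[0,0,-1.4],[0,0,0]],[[0,0,-1.7],[0,0,0]],[[0,0,-2],[0,0,0]],[[0,0,-2],[0,0,0]]]'

```text
t: 13.45
tool_pos: [566.6, 200.2, 16.9]
orientation: [-0.0, 1.0, 0.018, 0.0]
ft_force: [-2.2, -0.5, 5.4]
finger_gap: 0.622
gripper_force: 66.7
```

Contact came at the expected seat height. I release and retreat up.

Request:
move_arm --motion '[[[0,0,0.3],[0,0,0]],[[0,0,0.3],[0,0,0]],[[0,0,0.3],[0,0,0]],[[0,0,0.3],[0,0,0]],[[0,0,0.3],[0,0,0]],[[0,0,0.3],[0,0,0]],[[0,0,0.3],[0,0,0]],[[0,0,5],[0,0,0]],[[0,0,15],[0,0,0]],[[0,0,35],[0,0,0]],[[0,0,70],[0,0,0]],[[0,0,110],[0,0,0]],[[0,0,145],[0,0,0]],[[0,0,160],[0,0,0]],[[0,0,160],[0,0,0]],[[0,0,160],[0,0,0]],[[0,0,160],[0,0,0]]]' --grip 1

```text
t: 15.15
tool_pos: [565.9, 200.0, 175.6]
orientation: [0.0, 1.0, 0.018, -0.001]
ft_force: [-0.3, -0.1, -0.6]
finger_gap: 0.998
gripper_force: 0.0
```

```bash
cat >> h.py <<'E'
_t=np.linspace(0,2*np.pi,32)
def ycyl(x,z,y0,y1,r=11): return np.vstack([np.c_[x+r*np.cos(_t),0*_t+y,z+r*np.sin(_t)] for y in(y0,y1)])
def block(z): return [box(-55,55,-27,27,z,z+24)]+[k for s in((15,27),(-27,-15)) for k in(ycyl(69,z+12,*s),box(50,69,*s,z+8,z+16))]
def bar(z): return [box(-75,75,-20,20,z,z+28),ycyl(-89,z+14,-12,12),box(-89,-70,-12,12,z+10,z+18)]
def biggest(m):
    m=cv2.morphologyEx(m.astype(np.uint8),cv2.MORPH_OPEN,np.ones((3,3)));n,l,st,_=cv2.connectedComponentsWithStats(m);m=(l==1+st[1:,4].argmax()).astype(np.uint8)
    cs,_=cv2.findContours(m,cv2.RETR_EXTERNAL,cv2.CHAIN_APPROX_NONE);cv2.drawContours(m,cs,-1,1,-1);return m
def ov(a,c,parts,p,name,roi,f=4):
    o=a.copy();e=cv2.resize(fill(c,parts,p),(640,480),interpolation=cv2.INTER_AREA);cs,_=cv2.findContours(e,cv2.RETR_EXTERNAL,cv2.CHAIN_APPROX_NONE);cv2.drawContours(o,cs,-1,(255,0,255),1)
    y0,y1,x0,x1=roi;return cv2.resize(o[y0:y1,x0:x1],None,fx=f,fy=f,interpolation=0)
E
python3 - <<'E'
from h import *
s=sense();print(s["t"],s["finger_gap"],s["ft_force"],s["tool_pos"])
T=tool();c=calibration("wrist");a=read_camera("wrist");cv2.imwrite("pics/w4.png",a);np.savez("w4.npz",w=c["world_to_cam"],T=T)
u=proj(c,[[566.9-55,200,69],[566.9+55,200,69],[566.9-69,200,57]]);print(u)
h,g=seg(a,(130,330,275,375))
m=biggest(g&(((h[...,1]<112)&(h[...,2]>120)&(h[...,0]>16))|((h[...,1]<75)&(h[...,2]<150))))
for z in(45,46,47,49):
    x,f,A=fit(c,block(z),m,[566.9,200.1,np.radians(-177.9)]);print(z,np.round(x,2),np.degrees(x[2]),f,A)
E
```

```text
15.15 0.997824438114944 [-0.33458708 -0.10843071 -0.58266228] [565.89372543 199.99918665 175.58128339]
[[318.64483317 297.95044857]
 [324.24557621 146.90366806]
 [318.15535459 307.34810701]]
45 [565.43 199.6   -3.11] -177.92981492858544 654.4375 12836.75
46 [565.47 199.57  -3.11] -177.91577315470883 714.625 12836.75
47 [565.22 199.63  -3.1 ] -177.85683256613268 776.25 12836.75
49 [565.38 199.8   -3.11] -177.9459631775882 924.875 12836.75
```

The block is seated: the fit is best at z=45, yaw -177.9°. Now over to the bar.

Request:
move_arm --motion '[[[-49,-521,13],[0,0,10]],[[-49,-521,13],[0,0,10]],[[-49,-521,13],[0,0,10]],[[-49,-521,13],[0,0,10]],[[-49,-521,13],[0,0,10]],[[-49,-521,13],[0,0,10]],[[-49,-521,13],[0,0,10]],[[-49,-521,13],[0,0,10]],[[-49,-521,13],[0,0,10]],[[-49,-521,13],[0,0,10]],[[-49,-521,13],[0,0,10]],[[-49,-521,13],[0,0,10]],[[-49,-521,13],[0,0,10]],[[-49,-521,13],[0,0,10]],[[-49,-521,13],[0,0,10]],[[-49,-521,13],[0,0,10]],[[-49,-521,13],[0,0,10]]]'

```text
t: 16.9
tool_pos: [517.7, -320.2, 189.6]
orientation: [0.0, 0.994, 0.106, 0.0]
ft_force: [-0.2, -0.6, -0.3]
finger_gap: 1.003
gripper_force: 0.0
```

```bash
python3 - <<'E'
from h import *
s=sense();print(s["t"],s["tool_pos"])
T=tool();c=calibration("wrist");a=read_camera("wrist");cv2.imwrite("pics/w5.png",a);np.savez("w5.npz",w=c["world_to_cam"],T=T)
print(np.degrees(np.arctan2(T[1,0],T[0,0])))
for n in ["swing_bar","bar_bore"]: print(n,[(np.round(d["position"],1).tolist(),round(d["p"],2)) for d in spot_point("wrist",n)])
u=proj(c,bar(0)[0]@R.from_euler("z",-168,degrees=True).as_matrix().T+[517,-321,0]);print(u.min(0),u.max(0))
m=max(regions_of("wrist","swing_bar"),key=lambda d:d["p"])["mask"]
ys,xs=np.where(m);print(xs.min(),xs.max(),ys.min(),ys.max(),m.sum())
x,f,A=fit(c,bar(0),m.astype(np.uint8),[517,-321,np.radians(-168)]);print(x,np.degrees(x[2]),f,A)
z=np.hstack([ov(a,c,bar(0),x,"",(70,320,220,420),2),ov(cv2.imread("pics/w4.png"),dict(K=c["K"],world_to_cam=np.load("w4.npz")["w"]),block(45),[566.4,199.7,np.radians(-177.9)],"",(110,360,220,420),2)])
cv2.imwrite("pics/ov5.png",z)
E
```

```text
16.9 [ 517.74887755 -320.22601258  189.57075898]
12.143618204548467
swing_bar [([520.5, -319.7, 0.1], 0.89)]
bar_bore [([606.8, -301.8, 18.1], 0.94)]
[296.3376009  115.84562827] [348.00850928 293.13303389]
297 348 80 291 9581
[ 519.03200552 -321.31093108   -2.93138255] -167.9558480294922 204.4375 9580.75
```

View pics/ov5.png

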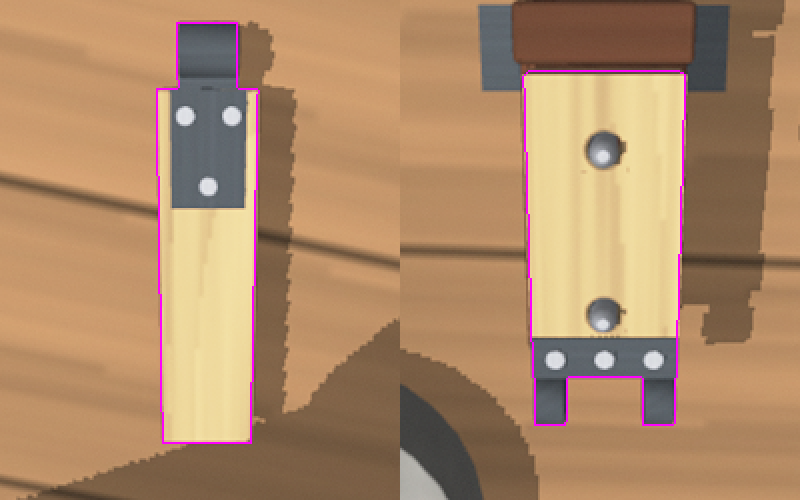

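The bar fit is very good: (519.0,-321.3), yaw -167.96°. The block overlay also sits on its seat with both pins showing in the holes. I descend to grip the bar.

Request:
move_arm --motion '[[[1.4,-0.5,-45],[0,0,-0.1]],[[1.4,-0.5,-90],[0,0,-0.1]],[[1.4,-0.5,-130],[0,0,-0.1]],[[1.4,-0.5,-165],[0,0,-0.1]],[[1.4,-0.5,-190],[0,0,-0.1]],[[1.4,-0.5,-203],[0,0,-0.1]],[[1.4,-0.5,-209],[0,0,-0.1]],[[1.4,-0.5,-211.5],[0,0,-0.1]],[[1.4,-0.5,-211.5],[0,0,-0.1]],[[1.4,-0.5,-211.5],[0,0,-0.1]],[[1.4,-0.5,-211.5],[0,0,-0.1]]]'

```text
t: 18.2
tool_pos: [519.4, -321.6, -21.1]
orientation: [0.0, 0.995, 0.104, 0.001]
ft_force: [0.9, -0.1, -0.9]
finger_gap: 1.005
gripper_force: 0.0
```

Request:
move_arm --motion '[[[0,0,0],[0,0,0]],[[0,0,0],[0,0,0]],[[0,0,0],[0,0,0]],[[0,0,0],[0,0,0]],[[0,0,0],[0,0,0]],[[0,0,0],[0,0,0]],[[0,0,0],[0,0,0]],[[0,0,0],[0,0,0]],[[0,0,0],[0,0,0]]]' --grip -1

```text
t: 19.1
tool_pos: [519.0, -321.3, -21.7]
orientation: [0.0, 0.995, 0.104, 0.0]
ft_force: [-1.6, 1.2, 6.4]
finger_gap: 0.455
gripper_force: 61.6
```

Request:
move_arm --motion '[[[0,0,20],[0,0,0]],[[0,0,60],[0,0,0]],[[0,0,103],[0,0,0]],[[-8,36,103],[0,0,-1]],[[-16,76,103],[0,0,-2]],[[-25,116,103],[0,0,-3]],[[-34,156,103],[0,0,-4]],[[-42,196,103],[0,0,-5]],[[-51,236,103],[0,0,-6]],[[-59,276,103],[0,0,-7]],[[-68,316,103],[0,0,-8]],[[-76,356,103],[0,0,-9]],[[-85,396,103],[0,0,-10]],[[-94,436,103],[0,0,-10]],[[-102,476,103],[0,0,-10]],[[-108,503,103],[0,0,-10]],[[-110.3,515.3,103],[0,0,-10]],[[-110.3,515.3,103],[0,0,-10]],[[-110.3,515.3,103],[0,0,-10]],[[-110.3,515.3,103],[0,0,-10]]]'

```text
t: 21.1
tool_pos: [408.9, 193.0, 81.0]
orientation: [0.0, 1.0, 0.017, -0.0]
ft_force: [0.2, -0.6, -2.5]
finger_gap: 0.453
gripper_force: 61.3
```

Request:
move_arm --motion '[[[0,0,0],[0,0,0]],[[0,0,0],[0,0,0]],[[0,0,0],[0,0,0]]]'

```text
t: 21.4
tool_pos: [408.8, 193.6, 81.0]
orientation: [0.0, 1.0, 0.017, -0.0]
ft_force: [-0.4, 0.2, -2.3]
finger_gap: 0.457
gripper_force: 61.3
```

```bash
python3 - <<'E'
from h import *
s=sense();print(s["t"],s["tool_pos"],s["ft_force"],s["finger_gap"])
T=tool();c=calibration("wrist");a=read_camera("wrist");cv2.imwrite("pics/w6.png",a);np.savez("w6.npz",w=c["world_to_cam"],T=T)
zb=T[2,3]+21.7;ang=np.arctan2(T[1,0],T[0,0]);print(zb,np.degrees(ang))
B=regions_of("wrist","swing_bar");J=regions_of("wrist","jamb_block")
for n,L in(("bar",B),("jamb",J)):
  for d in L: ys,xs=np.where(d["mask"]);print(n,round(d["p"],2),xs.min(),xs.max(),ys.min(),ys.max(),d["mask"].sum())
np.savez("w6m.npz",b=max(B,key=lambda d:d["p"])["mask"] if B else 0,j=np.array([d["mask"] for d in J]))
for nm,P,p in(("barpred",bar(zb),[T[0,3],T[1,3],ang+np.pi]),("jpred",block(45),[566.6,199.8,np.radians(-177.9)])):
  e=cv2.resize(fill(c,P,p),(640,480),interpolation=cv2.INTER_AREA);ys,xs=np.where(e);print(nm,xs.min(),xs.max(),ys.min(),ys.max(),e.sum())
for n in["jamb_bore","bar_bore"]: print(n,[(np.round(d["position"],1).tolist(),round(d["p"],2)) for d in spot_point("wrist",n)])
E
```

```text
21.4 [408.79424381 193.58557791  80.97567862] [-0.36125635  0.22811698 -2.30019418] 0.4565938334991957
102.67567861964329 1.9561849080428948
bar 0.78 251 391 38 455 47168
jamb 0.97 250 388 0 114 8852
barpred 250 391 39 479 51096
jpred 250 388 0 114 11370
jamb_bore []
bar_bore [([498.1, 196.8, 119.6], 0.6)]
```

The predicted outlines match the seen ones to about 1 px for both block and bar, so I lower the knuckle in.

Request:
move_arm --motion '[[[0,0,-10],[0,0,0]],[[0,0,-22],[0,0,0]],[[0,0,-32],[0,0,0]],[[0,0,-36],[0,0,0]],[[0,0,-39],[0,0,0]],[[0,0,-42],[0,0,0]],[[0,0,-44],[0,0,0]],[[0,0,-44],[0,0,0]],[[0,0,-44],[0,0,0]]]'

```text
t: 22.55
tool_pos: [408.8, 194.0, 37.1]
orientation: [-0.0, 1.0, 0.017, 0.0]
ft_force: [0.3, -0.6, -2.2]
finger_gap: 0.451
gripper_force: 61.2
```

Request:
move_arm --motion '[[[0,0,-3],[0,0,0]],[[0,0,-6],[0,0,0]],[[0,0,-9],[0,0,0]],[[0,0,-12],[0,0,0]],[[0,0,-14],[0,0,0]],[[0,0,-15.7],[0,0,0]],[[0,0,-15.7],[0,0,0]],[[0,0,-15.7],[0,0,0]],[[0,0,-15.7],[0,0,0]],[[0,0,-15.7],[0,0,0]]]'

```text
t: 23.55
tool_pos: [408.8, 194.0, 21.4]
orientation: [-0.0, 1.0, 0.017, 0.0]
ft_force: [0.4, 0.1, -3.2]
finger_gap: 0.457
gripper_force: 61.2
```

```bash
python3 - <<'E'
from h import *
s=sense();print(s["t"],s["tool_pos"],s["ft_force"],s["wrist_torque"],s["finger_gap"])
T=tool();c=calibration("wrist");a=read_camera("wrist");cv2.imwrite("pics/w7.png",a);np.savez("w7.npz",w=c["world_to_cam"],T=T)
ang=np.arctan2(T[1,0],T[0,0])
B=regions_of("wrist","swing_bar");J=regions_of("wrist","jamb_block")
for n,L in(("bar",B),("jamb",J)):
  for d in L: ys,xs=np.where(d["mask"]);print(n,round(d["p"],2),xs.min(),xs.max(),ys.min(),ys.max(),d["mask"].sum())
bm=B[0]["mask"];jm=J[0]["mask"];np.savez("w7m.npz",b=bm,j=jm)
for nm,P,p in(("barpred",bar(T[2,3]+21.7),[T[0,3],T[1,3],ang+np.pi]),("jpred",block(45),[566.6,199.8,np.radians(-177.9)])):
  e=cv2.resize(fill(c,P,p),(640,480),interpolation=cv2.INTER_AREA);ys,xs=np.where(e);print(nm,xs.min(),xs.max(),ys.min(),ys.max())
  m=bm if nm=="barpred" else jm
  for v in (range(100,176,5)): 
    f=lambda M:(lambda r:[(int(x[0]),int(x[-1])) for x in np.split(r,np.where(np.diff(r)>1)[0]+1)] if len(r) else [])(np.where(M[v])[0])
    print(v,f(m),f(e))
# column profile along knuckles
for u0,u1 in((262,272),(310,330),(368,378)): print(u0,cv2.cvtColor(a,cv2.COLOR_BGR2GRAY)[90:180,u0:u1].mean(1).round().astype(int).tolist())
E
```

```text
23.55 [408.75273103 194.00702901  21.3856101 ] [ 0.38869716  0.07491994 -3.18683172] [0.00700782 0.01124073 0.04322434] 0.45702089506724636
bar 0.9 252 391 38 455 47558
jamb 0.83 215 424 0 116 14749
barpred 250 391 39 479
100 [(281, 363)] [(279, 362)]
105 [(281, 362)] [(280, 361)]
110 [(281, 361)] [(280, 360)]
115 [(281, 361)] [(281, 360)]
120 [(282, 361)] [(281, 359)]
125 [(269, 376)] [(263, 378)]
130 [(254, 389)] [(250, 391)]
135 [(252, 391)] [(250, 390)]
140 [(252, 390)] [(250, 390)]
145 [(253, 390)] [(251, 390)]
150 [(253, 390)] [(251, 390)]
155 [(253, 391)] [(251, 389)]
160 [(253, 390)] [(252, 389)]
165 [(254, 389)] [(252, 389)]
170 [(254, 389)] [(252, 389)]
175 [(254, 389)] [(252, 388)]
jpred 217 422 0 117
100 [(227, 274), (365, 411)] [(226, 274), (366, 413)]
105 [(229, 273), (366, 410)] [(227, 274), (366, 412)]
110 [(231, 272), (366, 408)] [(229, 274), (367, 411)]
115 [(236, 269), (369, 403)] [(231, 273), (367, 408)]
120 [] []
125 [] []
130 [] []
135 [] []
140 [] []
145 [] []
150 [] []
155 [] []
160 [] []
165 [] []
170 [] []
175 [] []
262 [86, 86, 85, 85, 85, 85, 83, 82, 82, 8
[... 549 characters left out ...]
117, 97, 75, 86, 93, 107, 117, 116, 115, 115, 115, 116, 115, 116, 115, 116, 116, 115, 116, 115, 116, 116, 116, 115, 116, 116, 116, 116, 116, 116, 115, 116, 115, 115, 116, 115, 116, 116, 116, 116, 116, 115, 115, 115, 115, 115, 115, 115, 116, 116, 115, 115, 116, 115, 115, 115]
368 [87, 85, 86, 85, 83, 83, 82, 80, 80, 79, 77, 76, 75, 76, 76, 76, 74, 74, 74, 73, 73, 73, 72, 71, 67, 64, 99, 119, 117, 117, 118, 118, 118, 119, 119, 109, 96, 95, 90, 104, 117, 119, 120, 124, 130, 134, 131, 129, 129, 128, 129, 128, 137, 140, 137, 137, 137, 137, 137, 138, 139, 138, 138, 138, 138, 143, 146, 147, 147, 146, 146, 146, 146, 147, 147, 147, 147, 147, 147, 153, 156, 156, 156, 156, 156, 156, 156, 156, 156, 157]
```

The bar's knuckle is in the gap with no contact force, about 0.5 mm off-centre sideways. I nudge it +0.4 mm in y, let it settle, check and hand in.

Request:
move_arm --motion '[[[0,0.4,0],[0,0,0]],[[0,0.4,0],[0,0,0]],[[0,0.4,0],[0,0,0]],[[0,0.4,0],[0,0,0]],[[0,0.4,0],[0,0,0]],[[0,0.4,0],[0,0,0]]]'

```text
t: 24.3
tool_pos: [408.6, 194.4, 21.3]
orientation: [0.0, 1.0, 0.017, -0.0]
ft_force: [-0.3, -0.1, -3.0]
finger_gap: 0.455
gripper_force: 61.2
```

```bash
python3 - <<'E'
from h import *
s=sense();print(s["t"],s["tool_pos"],s["ft_force"],s["wrist_torque"],s["finger_gap"],s["gripper_force"])
# side check from scene camera: predicted bar vs. seen
c=calibration("scene");a=read_camera("scene");cv2.imwrite("pics/s9.png",a)
T=tool();ang=np.arctan2(T[1,0],T[0,0])+np.pi
for n in("bar_bore","jamb_bore"): print(n,[(np.round(d["position"],1).tolist(),round(d["p"],2)) for d in spot_point("scene",n)])
for n,P,p in(("swing_bar",bar(T[2,3]+21.7),[T[0,3],T[1,3],ang]),("jamb_block",block(45),[566.6,199.8,np.radians(-177.9)])):
  e=cv2.resize(fill(c,P,p),(640,480),interpolation=cv2.INTER_AREA)>0
  f=lambda m:(lambda q:(q[1].min(),q[1].max(),q[0].min(),q[0].max(),m.sum()))(np.where(m))
  print(n,"pred",f(e),[(round(d["p"],2),f(d["mask"]),(d["mask"]&~cv2.dilate(e.astype(np.uint8),np.ones((3,3))).astype(bool)).sum()) for d in regions_of("scene",n)])
E
```

```text
24.3 [408.64604199 194.35441437  21.27538781] [-0.25549486 -0.10516214 -3.03277495] [ 0.00583913 -0.02059279 -0.01523417] 0.45477188028004556 61.23634457588196
bar_bore [([496.1, 194.4, 55.0], 0.59), ([498.0, 197.3, 59.8], 0.53)]
jamb_bore [([497.1, 200.3, 57.1], 0.75), ([366.8, -108.6, 11.1], 0.59), ([788.5, 68.2, -0.8], 0.38)]
swing_bar pred (np.int64(299), np.int64(359), np.int64(178), np.int64(208), np.int64(984)) [(0.71, (np.int64(299), np.int64(357), np.int64(180), np.int64(207), np.int64(653)), np.int64(0))]
jamb_block pred (np.int64(345), np.int64(399), np.int64(194), np.int64(225), np.int64(966)) [(0.7, (np.int64(345), np.int64(398), np.int64(195), np.int64(225), np.int64(845)), np.int64(0)), (0.68, (np.int64(191), np.int64(249), np.int64(244), np.int64(269), np.int64(1155)), np.int64(1155))]
```

The scene camera agrees too: both outlines lie within their predicted silhouettes. I hand it in.

```bash
python3 -c "
from rig import *
print(sign_off())"
```

```text
the job is handed in; nothing more can be done
None
```

The jamb block is seated flush on the sill pins and released, and the swing bar is held by the gripper alone with its bore lined up, by my measurements, to within about 0.5 mm sideways and along the bar (height less finely checked); handed in at about 24 s, verdict not shown.

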